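# Close a pair of leafed square cups rim on rim

### The arm

A 6-joint arm with a two-finger parallel gripper is mounted at the origin on the work surface. World frame = base frame: x ahead of the robot, y to its left, z up, the work surface at z = 0. Lengths are in mm, angles in rad, forces in N, time in s.
With the tool pointing down it reaches from about 350 to 775 mm from the base axis. Payload 7.3 kg.
Tool frame: the origin (TCP) lies at the very end of the fingers, on their centre line; the grasp point (between the pads) lies 19 mm behind it; z points along the fingers, y is the line along which they close (so a half turn about z gives the same grasp; the last joint's range is limited). The gripper opens to 92 mm and grips with 3 to 60 N. Pads are 19 mm wide; open, the fingers measure 130 mm over their backs; the gripper's body (75 mm by 190 mm) begins 47 mm behind the grasp point.
Start: joints at [-1.325, 0.342, 1.524, -0, 1.275, -0.146], TCP at [200.496, -485.228, 226.741] pointing down, gripper open.
Joint ranges: [-2.53, 2.53], [-0.77, 2.02], [0.04, 2.7], [-1, 4.14], [0.28, 2.66], [-3.11, 3.11]. Speed limits (rad/s): [2.57, 2.57, 3.14, 3.14, 3.14, 3.14].

### API

Orientations are given as [roll, pitch, yaw] about the fixed x, y, z axes, in that order (R = Rz(yaw) Ry(pitch) Rx(roll)).
In Python, from plant import bot gives the robot as it stands.
- The arm moves only by the tool jog_arm, never from a script. Its argument "targets" is a list of rows, each an object with "xyz": the shift along the tool's x, y, z as a fraction of full scale, a list of three; "spin": the turn about the tool's z as a fraction of full scale. In form: [{"xyz": [x, y, z], "spin": spin}, ...]. A call has exactly 10 rows; each row shifts and turns the commanded pose from where the row before left it, along the tool's axes as they then stand; what a row does not reach is not made up. Full scale, the value 1, is 80 mm for a shift and 0.1 rad for a turn. A row lasts 1/8 s, in which the tool goes at most 62.5 mm and 10.7 degrees, less where a joint would pass 70% of its speed; a pose out of reach is approached as far as the arm can. A call with a number of a shift or a turn outside -1 to 1 is refused whole. A call with a gripper value outside its range is refused whole. "gripper" is the opening in per cent of the stroke, from 0 (shut) to 100 (fully open), set as the call begins (left out, the last holds). The fingers move at their own pace and stop on an object; the grip force is fixed at half the most. Time passes only in rows, so rows that do not move let the fingers close, or fill a call up. It gives the time, the measured TCP pose, the force, the opening and the grip force at its end, in the units of the state.
- bot.get_obs(): the state, without advancing time (a new reading comes with each control period).
- bot.capture(name): name is "side" or "top" or "wrist"; returns the picture (480x640x3 uint8, blue, green, red); there is no depth.
- bot.get_calibration(name): a dict with "vfov" (degrees; the focal length in pixels is half the picture's height over the tangent of half this angle, whatever the lens; pixels are square), "cx", "cy" (the principal point, pixels), "eye" and "rotation" of the camera in the world. Camera axes: x right, y down, z forward; pixel columns grow to the right and rows downward; lengths in mm; the calibration is good to about 2 mm. A picture is of the moment at which its call begins: read the wrist's pose just before it. get_calibration takes no time and is no camera call; for the wrist camera it gives the pose at the moment of the call.
- bot.close_job(): hands the job in; it is judged then, once.
The state is a dict: "time": time; "joint_positions": joint angles; "dq": joint speeds; "tau": joint torques, N m; "tool_pos": TCP position; "tcp_rot": TCP orientation; "contact_force": force on the tool from outside, world axes, zero at the start; "moment": the same for the moment, N m; "grip_width": finger opening in mm; "finger_force": force on a finger pad.
Only numpy, scipy, OpenCV 4.12 (cv2) and the standard library are available. Lean on these libraries where they do the work, as an engineer would, in place of code of your own. Each camera call takes 0.05 s, during which the arm holds its last target. There are 200 camera calls.

### The job

In the leaf finishing shop one large square silver cup stands mouth up in the sheet pan, and its twin, the other large square one, stands mouth down on the table. Set the twin, still mouth down, on the one in the pan so that they sit rim on rim with their square rims lined up, and leave the pair standing. Lower it on, do not let it drop; keep the lower cup where it stands in the pan, and leave the small square cup and the round cup where they are.

Things in the scene. Friction and masses are not known exactly. Their poses are not given: they have to be found in the camera images.
- upper_cup_center (a point): Centre, half-way up, of the large square silver cup, mouth down on the table: the one to move. 90 mm high, about 0.3 kg. Straight square body 58 x 58 mm (walls 6 mm), closed flat foot now on top; flat collar 92 x 92 mm, 10 mm thick, round the mouth at the bottom. Grip the body on opposite sides above the collar. z is up, x and y square to the sides; quarter turns look the same.
- lower_cup_center (a point): Centre, half-way up, of the loose twin cup (same shape and size, about 0.3 kg), mouth up in a shallow sheet pan 340 x 300 mm, 22 mm high. Its rim, flat and 23 mm wide, lies on top, 45 mm above this point. z is up, x and y square to the sides. With the other cup on it the two centres are 90 mm apart, one above the other.
- small_cup_center (a point): Centre, half-way up, of a smaller square silver cup standing mouth down on the table: 65 mm high, body 40 mm, collar 62 mm. A bystander, to be left where it is. The three mouth-down cups swap places from run to run, at least 130 mm apart.
- round_cup_center (a point): Centre, half-way up, of a round silver cup standing mouth down on the table: 90 mm high, body 58 mm and collar 92 mm in diameter. A bystander, to be left where it is.
Things that resemble listed ones, but are neither listed nor needed, are in the scene too. What is shaped like the part that bears lower_cup_center but blue or green is not meant.

How it is judged (in metres and radians):
At the end, for the whole second after the job is handed in: Large square cup mouth down on its twin, rim on rim: centres within 15 mm sideways, 85 to 95 mm apart in height, sides parallel within 0.2 rad (any quarter turn), both upright within 0.1 rad, at rest; lower, small square and round cup each within 30 mm of their starts (horizontal distance between upper_cup_center and lower_cup_center below 0.015 m and z of upper_cup_center in the frame of lower_cup_center between 0.085 and 0.095 m and angle between each of upper_cup_center, lower_cup_center's own z axis and vertical below 0.1 rad and (angle between the x axis of upper_cup_center and the x axis of lower_cup_center, either way round below 0.2 rad or angle between the x axis of upper_cup_center and the y axis of lower_cup_center, either way round below 0.2 rad) and linear speed of upper_cup below 0.02 m/s and distance of each of lower_cup_center, small_cup_center, round_cup_center from where it was at the start of the episode below 0.03 m); the robot touches nothing.
It fails at once if the cup is dropped on to its twin (it moves faster than 0.6 m/s within 30 mm of being over it) (horizontal distance between upper_cup_center and lower_cup_center below 0.03 m and linear speed of upper_cup above 0.6 m/s).
It also fails if it takes over 32 s, if anything falls off the work surface, if the arm or the gripper's body presses on something with over 40 N, if the wrist force passes 120 N, or if a joint passes its speed limit or range.

## Working session

There is one attempt and no reset: what is moved stays moved. The work goes in short steps, Python scripts to look and compute and a tool call to move; the robot and the scene stay as the last step left them, time stands still between calls to the robot, and variables do not carry over. Pictures are saved under pics/ and viewed, at most 10 in all, crops included, and the job is handed in when it is done.

Besides the shell and the picture viewer there is one more tool, called as name([rows], argument=value, ...), one row to a line, values as JSON. jog_arm: Moves the arm, as the interface text tells. Shift numbers are shares of 80 mm and turn numbers shares of 0.1 rad, none past 1 either way. Its arguments: {"type":"object","properties":{"targets":{"type":"array","items":{"type":"object","properties":{"xyz":{"type":"array","items":{"type":"number"}},"spin":{"type":"number"}}}},"gripper":{"type":"number"}},"required":["targets"]}

```bash
mkdir -p pics; python3 - <<'E'
from plant import bot
import cv2
print(bot.get_obs())
for n in("side","top"):
    c=bot.get_calibration(n);print(n,c)
    cv2.imwrite(f"pics/{n}0.png",bot.capture(n))
E
```

```text
{'time': 0.0, 'joint_positions': array([-1.32504623e+00,  3.42718669e-01,  1.52504709e+00, -9.68726839e-06,
        1.27534024e+00, -1.46027474e-01]), 'dq': array([ 1.33940944e-03, -1.22508880e-03,  1.47013792e-04, -5.89720713e-05,
       -1.33381109e-03,  2.46267169e-04]), 'tau': array([-4.90674047e-04, -4.31242311e+01, -2.44218081e+01,  7.19103660e-02,
        5.59554622e-02, -1.23572936e-04]), 'tool_pos': array([ 200.36696345, -484.82403597,  226.03655007]), 'tcp_rot': array([-3.14009407e+00, -2.11040573e-04,  3.91780240e-01]), 'contact_force': array([-0.82090231, -0.4951346 ,  0.267605  ]), 'moment': array([-0.03987836,  0.03240949,  0.03720801]), 'finger_force': 0.0, 'grip_width': 92.03033449908847}
side {'vfov': 56.11837864357229, 'cx': 320.76206335290846, 'cy': 233.05751646670348, 'eye': array([241.90912519, 796.43152205, 654.33775694]), 'rotation': array([-2.18031657, -0.00541277, -2.84196662])}
top {'vfov': 50.666936303618236, 'cx': 316.8100148994099, 'cy': 239.05945676917506, 'eye': array([ 350.7865479 ,    8.85804028, 1360.32217286]), 'rotation': array([-3.02621354, -0.01076684, -1.59231348])}
```

View pics/top0.png

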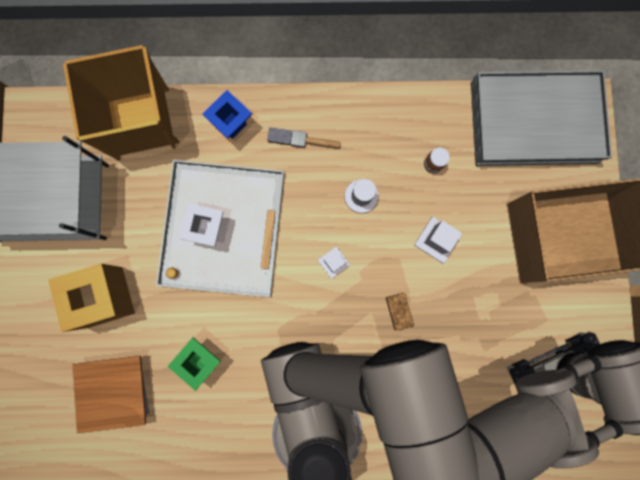

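View pics/side0.png

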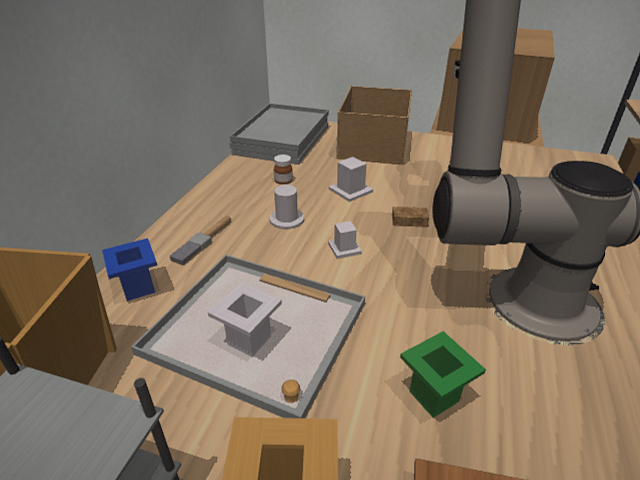

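Top view: silver mouth-down candidates for the twin are the square (440,239), the round (362,195) and the small square (334,262). Candidates for the lower cup are silver in the pan (203,225), blue (228,113), green (194,363) and a yellowish box (83,297). By the description I choose (440,239) and (203,225), and check both in one close crop.

```bash
python3 - <<'E'
import cv2
t=cv2.imread("pics/top0.png")
a=cv2.resize(t[190:290,400:480],None,fx=5,fy=5,interpolation=cv2.INTER_CUBIC)
b=cv2.resize(t[175:275,165:245],None,fx=5,fy=5,interpolation=cv2.INTER_CUBIC)
cv2.imwrite("pics/crop.png",cv2.hconcat([b,a]))
E
```

```text
(no output)
```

View pics/crop.png

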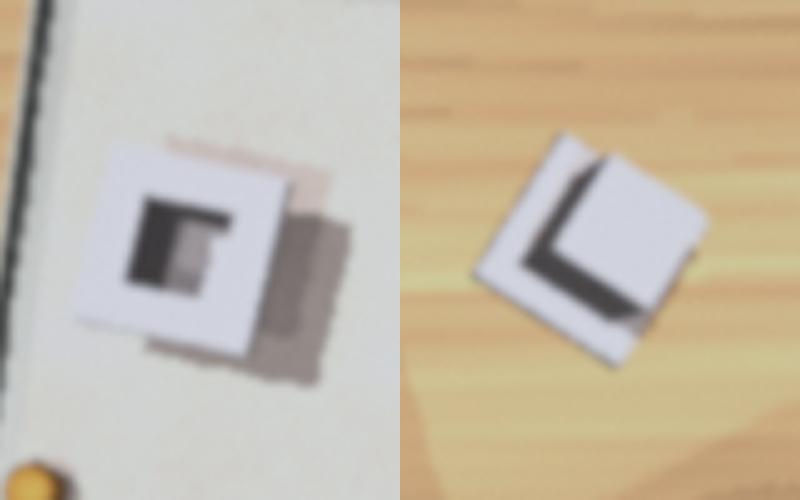

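The crop confirms both: lower rim corners at crop (115,143), (291,180), (247,356), (75,318). The twin's foot is at (605,155), (709,217), (648,312), (552,247), with collar corners at (563,132), (472,272), (617,368).

```bash
cat > h.py <<'E'
import numpy as np
from scipy.spatial.transform import Rotation as R
from plant import bot
def ray(c,uv,z):
    f=240/np.tan(np.radians(c["vfov"])/2)
    uv=np.atleast_2d(np.asarray(uv,float))
    d=np.c_[(uv-[c["cx"],c["cy"]])/f,np.ones(len(uv))]@R.from_euler("xyz",c["rotation"]).as_matrix().T
    return c["eye"]+d*((np.asarray(z)-c["eye"][2])/d[:,2])[:,None]
def proj(c,P):
    f=240/np.tan(np.radians(c["vfov"])/2)
    q=(np.atleast_2d(P)-c["eye"])@R.from_euler("xyz",c["rotation"]).as_matrix()
    return q[:,:2]/q[:,2:]*f+[c["cx"],c["cy"]]
def square(P):
    e=np.roll(P,-1,0)-P
    a=np.arctan2(e[:,1],e[:,0])
    return P.mean(0).round(1),np.linalg.norm(e[:,:2],axis=1).round(1),round(np.angle(np.exp(4j*a).sum())/4,3)
E
python3 - <<'E'
from h import *
c=bot.get_calibration("top")
A=np.array
print("low",square(ray(c,A([(115,143),(291,180),(247,356),(75,318)])/5+[165,175],92)))
print("foot",square(ray(c,A([(205,155),(309,217),(248,312),(152,247)])/5+[400,190],90)))
k=ray(c,A([(163,132),(72,272),(217,368)])/5+[400,190],10)
print("collar",(k[0]+k[2])/2,k)
print("round",ray(c,(364,191),90),"small",ray(c,(335,260),65))
print(bot.get_calibration("wrist"))
E
```

```text
low (array([539.6, 282.1,  92. ]), array([91.3, 91.8, 88.7, 90.9]), np.float64(-0.231))
foot (array([ 497.5, -334.3,   90. ]), array([60.8, 58.2, 58. , 54.9]), np.float64(-0.592))
collar [ 498.13258217 -334.63505604   10.        ] [[ 562.22566159 -323.21932611   10.        ]
 [ 487.20565888 -270.61689625   10.        ]
 [ 434.03950274 -346.05078597   10.        ]]
round [[ 618.7511116  -131.11596972   90.        ]] small [[445.65918588 -53.73342161  65.        ]]
{'vfov': 59.5245388534486, 'cx': 318.3519709753895, 'cy': 234.19351175141725, 'eye': array([ 261.11731515, -459.27826101,  383.84951476]), 'rotation': array([ 2.88877088e+00,  7.65760582e-04, -1.17886647e+00])}
```

jog_arm([
  {"xyz": [0.415, 0.078, 0], "spin": -0.58},
  {"xyz": [0.415, 0.078, 0], "spin": -0.58},
  {"xyz": [0.415, 0.078, 0], "spin": -0.58},
  {"xyz": [0.415, 0.078, 0], "spin": -0.58},
  {"xyz": [0.415, 0.078, 0], "spin": -0.58},
  {"xyz": [0.415, 0.078, 0], "spin": -0.58},
  {"xyz": [0.415, 0.078, 0], "spin": -0.58},
  {"xyz": [0.415, 0.078, 0], "spin": -0.58},
  {"xyz": [0.415, 0.078, 0], "spin": -0.58},
  {"xyz": [0.415, 0.078, 0], "spin": -0.58},
], gripper=100)

```text
time: 1.35
tool_pos: [498.6, -334.4, 226.2]
tcp_rot: [-3.141, -0.0, 0.974]
contact_force: [0.2, -0.2, 0.2]
grip_width: 92.0
finger_force: 0.0
```

```bash
python3 - <<'E'
from h import *
import cv2,pickle
o=bot.get_obs();c=bot.get_calibration("wrist");pickle.dump(c,open("w1.pkl","wb"))
cv2.imwrite("pics/w1.png",bot.capture("wrist"))
print(o["time"],o["tool_pos"],o["tcp_rot"],o["dq"].round(3))
E
```

```text
1.35 [ 498.64453643 -334.37291252  226.15513139] [-3.14061970e+00 -4.98487271e-05  9.73698949e-01] [ 0.453  0.113 -0.186 -0.     0.072 -0.008]
```

View pics/w1.png

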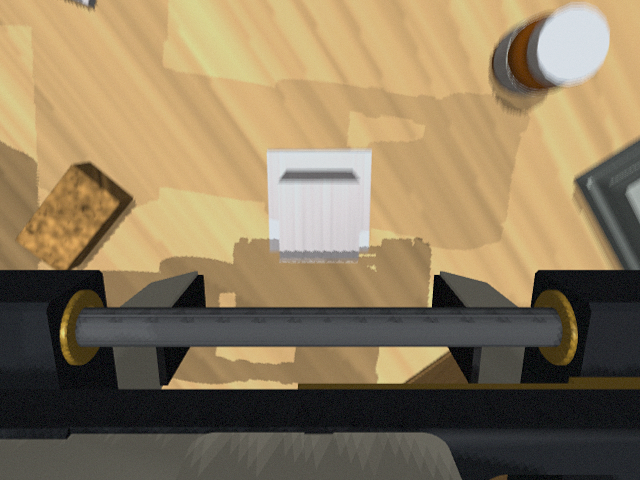

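The cup sits square between the fingers: collar far corners (267,150) and (371,150), foot about u 281–358. I'll compare with the projected model.

```bash
python3 - <<'E'
from h import *
import pickle
c=pickle.load(open("w1.pkl","rb"))
print(c["eye"],c["rotation"])
P=ray(c,[(267,150),(371,150)],10);print(P, np.linalg.norm(P[1]-P[0]))
e=P[1]-P[0];print("yaw",np.arctan2(e[1],e[0])%(np.pi/2))
n=np.array([e[1],-e[0]])/np.linalg.norm(e)
m=P.mean(0)[:2];print(m+46*n,m-46*n)
o=bot.get_obs();print(o["tool_pos"],o["dq"].round(2))
y=.974;X=np.array([np.cos(y),np.sin(y),0]);Y=np.array([np.sin(y),-np.cos(y),0]);C=np.array([498,-334.5,0])
for h,z in((46,10),(29,90)):print(proj(c,[C+h*a*X+h*b*Y+[0,0,z] for a,b in((1,-1),(1,1),(-1,1),(-1,-1))]).round())
E
```

```text
[ 535.29367745 -279.01039419  383.86762589] [ 2.88850371e+00  1.18273253e-03 -5.96995572e-01]
[[ 486.17680391 -270.56793957   10.        ]
 [ 561.41518575 -321.70293949   10.        ]] 90.97033757697116
yaw 0.9738660070802471
[ 497.93910501 -334.18042932] [ 549.65288466 -258.09044974]
[ 501.27932558 -331.32991217  226.10145981] [-0.04 -0.01  0.03 -0.01 -0.01  0.  ]
[[267. 150.]
 [372. 150.]
 [369. 251.]
 [270. 251.]]
[[278. 181.]
 [361. 181.]
 [359. 260.]
 [280. 260.]]
```

jog_arm([
  {"xyz": [-0.05, -0.01, 0.1], "spin": 0},
  {"xyz": [0, 0, 0.35], "spin": 0},
  {"xyz": [0, 0, 0.4], "spin": 0},
  {"xyz": [0, 0, 0.4], "spin": 0},
  {"xyz": [0, 0, 0.4], "spin": 0},
  {"xyz": [0, 0, 0.35], "spin": 0},
  {"xyz": [0, 0, 0.2], "spin": 0},
  {"xyz": [0, 0, 0.13], "spin": 0},
  {"xyz": [0, 0, 0], "spin": 0},
  {"xyz": [0, 0, 0], "spin": 0},
])

```text
time: 2.65
tool_pos: [495.5, -338.6, 41.3]
tcp_rot: [3.14, 0.0, 0.972]
contact_force: [0.4, 0.2, 0.3]
grip_width: 92.0
finger_force: 0.0
```

jog_arm([
  {"xyz": [0, 0, 0]},
  {"xyz": [0, 0, 0]},
  {"xyz": [0, 0, 0]},
  {"xyz": [0, 0, 0]},
  {"xyz": [0, 0, 0]},
  {"xyz": [0, 0, 0]},
  {"xyz": [0, 0, 0]},
  {"xyz": [0, 0, 0]},
  {"xyz": [0, 0, 0]},
  {"xyz": [0, 0, 0]},
], gripper=40)

```text
invalid input
```

jog_arm([
  {"xyz": [0.06, 0, 0], "spin": 0},
  {"xyz": [0, 0, 0], "spin": 0},
  {"xyz": [0, 0, 0], "spin": 0},
  {"xyz": [0, 0, 0], "spin": 0},
  {"xyz": [0, 0, 0], "spin": 0},
  {"xyz": [0, 0, 0], "spin": 0},
  {"xyz": [0, 0, 0], "spin": 0},
  {"xyz": [0, 0, 0], "spin": 0},
  {"xyz": [0, 0, 0], "spin": 0},
  {"xyz": [0, 0, 0], "spin": 0},
], gripper=40)

```text
time: 3.9
tool_pos: [497.9, -334.2, 40.5]
tcp_rot: [3.141, 0.0, 0.972]
contact_force: [1.7, -0.6, 2.2]
grip_width: 58.1
finger_force: 30.0
```

jog_arm([
  {"xyz": [0, 0, -0.1], "spin": 0},
  {"xyz": [0, 0, -0.2], "spin": 0},
  {"xyz": [0, 0, -0.35], "spin": -0.46},
  {"xyz": [0, 0, -0.35], "spin": -0.46},
  {"xyz": [0, 0, -0.35], "spin": -0.46},
  {"xyz": [0, 0, -0.35], "spin": -0.46},
  {"xyz": [0, 0, -0.2], "spin": -0.46},
  {"xyz": [0, 0, -0.1], "spin": -0.46},
  {"xyz": [0, 0, 0], "spin": -0.46},
  {"xyz": [0, 0, 0], "spin": -0.46},
])

```text
time: 5.15
tool_pos: [497.5, -334.0, 201.3]
tcp_rot: [3.141, 0.0, 1.341]
contact_force: [0.8, -0.1, -3.4]
grip_width: 58.0
finger_force: 30.0
```

jog_arm([
  {"xyz": [0.3, -0.06, 0], "spin": 0},
  {"xyz": [0.55, -0.11, 0], "spin": 0},
  {"xyz": [0.75, -0.148, 0], "spin": 0},
  {"xyz": [0.75, -0.148, 0], "spin": 0},
  {"xyz": [0.75, -0.148, 0], "spin": 0},
  {"xyz": [0.75, -0.148, 0], "spin": 0},
  {"xyz": [0.75, -0.148, 0], "spin": 0},
  {"xyz": [0.75, -0.148, 0], "spin": 0},
  {"xyz": [0.6, -0.12, 0], "spin": 0},
  {"xyz": [0.415, -0.08, 0], "spin": 0},
])

```text
time: 6.4
tool_pos: [515.8, 186.8, 201.2]
tcp_rot: [3.141, -0.0, 1.342]
contact_force: [-0.2, 0.5, -3.7]
grip_width: 57.6
finger_force: 30.0
```

jog_arm([
  {"xyz": [0, 0, 0], "spin": 0},
  {"xyz": [0, 0, 0], "spin": 0},
  {"xyz": [0, 0, 0], "spin": 0},
  {"xyz": [0, 0, 0], "spin": 0},
  {"xyz": [0, 0, 0], "spin": 0},
  {"xyz": [0, 0, 0], "spin": 0},
  {"xyz": [0, 0, 0], "spin": 0},
  {"xyz": [0, 0, 0], "spin": 0},
  {"xyz": [0, 0, 0], "spin": 0},
  {"xyz": [0, 0, 0], "spin": 0},
])

```text
time: 7.65
tool_pos: [516.3, 184.6, 200.3]
tcp_rot: [-3.142, 0.0, 1.34]
contact_force: [-0.3, -0.1, -3.6]
grip_width: 57.8
finger_force: 30.0
```

```bash
python3 - <<'E'
from h import *
import cv2,pickle
o=bot.get_obs();c=bot.get_calibration("wrist");pickle.dump(c,open("w2.pkl","wb"))
cv2.imwrite("pics/w2.png",bot.capture("wrist"))
print(o["time"],o["tool_pos"],o["tcp_rot"],o["dq"].round(3),o["grip_width"])
E
```

```text
7.65 [516.34771602 184.61695035 200.27451766] [-3.14159211e+00  9.70296186e-05  1.33986701e+00] [-0.001 -0.001  0.001 -0.001 -0.001 -0.001] 57.82567404530296
```

View pics/w2.png

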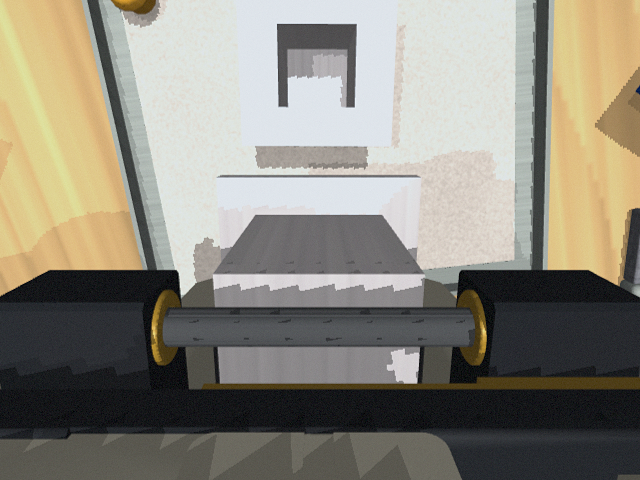

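Lower rim: near corners (239,147) and (394,147), hole corners (277,24), (356,24), (356,107), (277,107). Held collar far corners are (218,177) and (420,177); it is square in the hand.

```bash
python3 - <<'E'
from h import *
import pickle
c=pickle.load(open("w2.pkl","rb"))
p=np.array([516.35,184.62]);y=1.34
X=np.array([np.cos(y),np.sin(y)]);Y=np.array([np.sin(y),-np.cos(y)])
def t(q):return np.c_[(q[:,:2]-p)@X,(q[:,:2]-p)@Y].round(1)
for z in(92,94):
    print(z,t(ray(c,[(239,147),(394,147)],z)).tolist(),t(ray(c,[(277,24),(356,24),(356,107),(277,107)],z)).tolist())
print("held",t(ray(c,[(218,177),(420,177)],170)).tolist())
print(proj(c,[[*(p+46*X+s*46*Y),170] for s in(-1,1)]))
E
```

```text
92 [[54.0, -50.5], [54.0, 45.8]] [[123.8, -25.1], [123.8, 20.7], [77.8, 21.7], [77.8, -26.3]]
94 [[54.1, -50.1], [54.1, 45.5]] [[123.4, -24.9], [123.4, 20.5], [77.7, 21.5], [77.7, -26.1]]
held [[44.6, -46.0], [44.6, 44.3]]
[[217.72860057 173.79754734]
 [423.98915349 173.81268341]]
```

jog_arm([
  {"xyz": [0.1, 0, 0], "spin": 0},
  {"xyz": [0.25, -0.02, 0], "spin": 0},
  {"xyz": [0.3, 0, 0], "spin": 0},
  {"xyz": [0.3, 0, 0], "spin": 0},
  {"xyz": [0.22, 0, 0], "spin": 0},
  {"xyz": [0.1, 0, 0.05], "spin": 0},
  {"xyz": [0, 0, 0.15], "spin": 0},
  {"xyz": [0, 0, 0.15], "spin": 0},
  {"xyz": [0, 0, 0.1], "spin": 0},
  {"xyz": [0, 0, 0], "spin": 0},
])

```text
time: 8.95
tool_pos: [537.7, 283.2, 163.4]
tcp_rot: [-3.14, 0.001, 1.339]
contact_force: [0.1, -0.7, -3.4]
grip_width: 57.9
finger_force: 30.0
```

jog_arm([
  {"xyz": [0, 0, 0], "spin": 0},
  {"xyz": [0, 0, 0.05], "spin": 0},
  {"xyz": [0, 0, 0.05], "spin": 0},
  {"xyz": [0, 0, 0.05], "spin": 0},
  {"xyz": [0, 0, 0.03], "spin": 0},
  {"xyz": [0, 0, 0], "spin": 0},
  {"xyz": [0, 0, 0], "spin": 0},
  {"xyz": [0, 0, 0], "spin": 0},
  {"xyz": [0, 0, 0], "spin": 0},
  {"xyz": [0, 0, 0], "spin": 0},
])

```text
time: 10.2
tool_pos: [538.1, 283.8, 149.9]
tcp_rot: [3.141, 0.0, 1.34]
contact_force: [0.5, -0.4, -3.0]
grip_width: 57.7
finger_force: 30.0
```

```bash
python3 - <<'E'
from h import *
import cv2,pickle
o=bot.get_obs()
t=bot.capture("side");cv2.imwrite("pics/side1.png",t)
cv2.imwrite("pics/side1c.png",cv2.resize(t[180:380,140:360],None,fx=2.7,fy=2.7,interpolation=cv2.INTER_CUBIC))
print(o["time"],o["tool_pos"],o["tcp_rot"],o["contact_force"])
E
```

```text
10.2 [538.1031626  283.82366591 149.93654684] [3.14146756e+00 5.79496304e-05 1.33978561e+00] [ 0.46561317 -0.40795912 -3.00240166]
```

View pics/side1c.png

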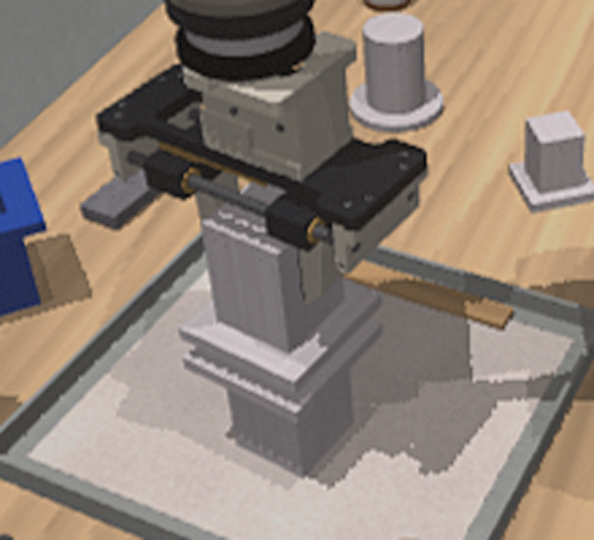

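The side view shows the held collar parallel to and directly over the lower rim, with a gap of about a collar's thickness. I'll lower it slowly.

jog_arm([
  {"xyz": [0, 0, 0.03], "spin": 0},
  {"xyz": [0, 0, 0.03], "spin": 0},
  {"xyz": [0, 0, 0.03], "spin": 0},
  {"xyz": [0, 0, 0.02], "spin": 0},
  {"xyz": [0, 0, 0.02], "spin": 0},
  {"xyz": [0, 0, 0.02], "spin": 0},
  {"xyz": [0, 0, 0.01], "spin": 0},
  {"xyz": [0, 0, 0], "spin": 0},
  {"xyz": [0, 0, 0], "spin": 0},
  {"xyz": [0, 0, 0], "spin": 0},
])

```text
time: 11.5
tool_pos: [538.1, 283.9, 137.1]
tcp_rot: [3.141, 0.0, 1.34]
contact_force: [-0.2, 0.0, -2.8]
grip_width: 57.8
finger_force: 30.0
```

jog_arm([
  {"xyz": [0, 0, 0.0125], "spin": 0},
  {"xyz": [0, 0, 0.0125], "spin": 0},
  {"xyz": [0, 0, 0.0125], "spin": 0},
  {"xyz": [0, 0, 0], "spin": 0},
  {"xyz": [0, 0, 0], "spin": 0},
  {"xyz": [0, 0, 0], "spin": 0},
  {"xyz": [0, 0, 0], "spin": 0},
  {"xyz": [0, 0, 0], "spin": 0},
  {"xyz": [0, 0, 0], "spin": 0},
  {"xyz": [0, 0, 0], "spin": 0},
])

```text
time: 12.75
tool_pos: [538.1, 283.9, 134.4]
tcp_rot: [3.141, -0.0, 1.34]
contact_force: [-1.9, -0.9, 4.8]
grip_width: 57.9
finger_force: 30.0
```

jog_arm([
  {"xyz": [0, 0, 0], "spin": 0},
  {"xyz": [0, 0, 0], "spin": 0},
  {"xyz": [0, 0, 0], "spin": 0},
  {"xyz": [0, 0, 0], "spin": 0},
  {"xyz": [0, 0, 0], "spin": 0},
  {"xyz": [0, 0, 0], "spin": 0},
  {"xyz": [0, 0, 0], "spin": 0},
  {"xyz": [0, 0, 0], "spin": 0},
  {"xyz": [0, 0, 0], "spin": 0},
  {"xyz": [0, 0, 0], "spin": 0},
], gripper=100)

```text
time: 14.0
tool_pos: [538.1, 283.8, 134.1]
tcp_rot: [3.142, 0.0, 1.34]
contact_force: [-0.8, 0.2, -1.2]
grip_width: 91.8
finger_force: 0.0
```

jog_arm([
  {"xyz": [0, 0, -0.05], "spin": 0},
  {"xyz": [0, 0, -0.15], "spin": 0},
  {"xyz": [0, 0, -0.3], "spin": 0},
  {"xyz": [0, 0, -0.4], "spin": 0},
  {"xyz": [0, 0, -0.4], "spin": 0},
  {"xyz": [0, 0, -0.3], "spin": 0},
  {"xyz": [0, 0, -0.2], "spin": 0},
  {"xyz": [-0.3, 0, 0], "spin": 0},
  {"xyz": [-0.6, 0, 0], "spin": 0},
  {"xyz": [-0.6, 0, 0], "spin": 0},
])

```text
time: 15.25
tool_pos: [510.2, 166.1, 279.0]
tcp_rot: [3.14, -0.0, 1.341]
contact_force: [0.9, -0.8, 0.4]
grip_width: 91.5
finger_force: 0.0
```

```bash
python3 - <<'E'
from h import *
import cv2,pickle
o=bot.get_obs()
t=bot.capture("side");cv2.imwrite("pics/side2.png",t)
print(o["time"],o["tool_pos"],o["grip_width"],o["contact_force"])
E
```

```text
15.25 [510.22001033 166.05580634 279.03927805] 91.50219741462978 [ 0.94795214 -0.77439593  0.44103868]
```

View pics/side2.png

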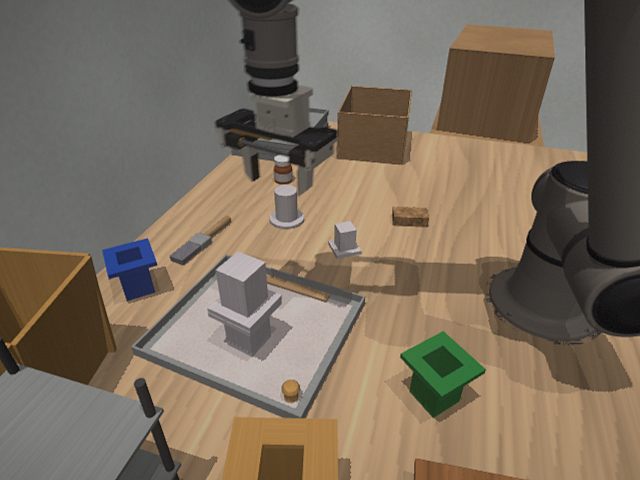

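The pair stands rim on rim at about (245,305), collars flush, and the bystander cups at (286,205) and (345,238) are unmoved. The arm is clear, so I'm handing in.

```bash
python3 -c "
from plant import bot
print(bot.close_job())"
```

```text
the job is handed in; nothing more can be done
None
```

I lowered the large square cup mouth down onto its twin, rim on rim and lined up as seen in the side view, left the small square and round cups untouched, and handed the job in at about 15 s (no verdict was returned).

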